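Set and lock the soda dock, then hold the siphon tipped over the glass

TASK

Turn the soda dock's pressure knob clockwise to the red mark, then slide the yellow guard fully home over it so that the setting stays locked. Then draw the siphon straight up out of its cradle by its head, and tip it spout-down by about 45 degrees so that the end of the spout is just above the middle of the glass that stands on the single coaster, touching neither the glass nor anything else. Finish while still holding it still and raised there - do not put it down or let go - and leave the glasses, carafe, coasters and corkscrew where they are.

Things in the scene. Friction and masses are not known exactly. Their poses are not given: they have to be found in the camera images.
- dock: Soda dock, fixed to the tray: grey base plate 130 x 430 x 10 mm, origin on the table top; own x = depth (its front with the gauge face looks to -x, the robot), own y = width, z up. At own y = +120 mm a black round cradle cup for the siphon; at own y = -25 to -225 mm a dark regulator block (85 mm deep, top 40 mm high) with pressure knob (own x = 0, y = -90 mm) and yellow sliding guard; a round gauge (44 mm, its top 72 mm high) at own y = +22 mm.
- cradle (a point): Centre of the cradle's inner floor (10 mm above the table). Cup inside diameter 86 mm, outside 96 mm, rim 40 mm above the table, so 30 mm deep.
- knob (a joint): Pressure knob angle, rad, 0 to 2.4, growing clockwise seen from above. At 0 the white pointer end of its bar points to the dock's -x; the red mark on the block is at 1.4 rad (80 degrees clockwise from there, nearly towards the cradle; white ticks every 0.35 rad). Starts between 0 and 0.5. Stays where it is left (friction 0.06 N m).
- knob_grip (a point): On the knob's vertical axis, at the height to grip, 68 mm above the table. The grip is an upright bar 42 mm long, 12 mm wide, its top 76 mm above the table, on a disc whose top is 48 mm above the table. The point turns with the knob: the bar lies along its x axis, pointer end to its -x.
- guard (a joint): Sliding guard (lock), m: 0 = parked, 0.095 = end stop, fully home over the knob; it slides along the dock's +y. Starts at 0 to 0.012. Friction about 2 N, stays where it is left. A yellow hood 72 (dock x) x 60 (dock y) mm, open underneath and at both ends, top 88 mm above the table, that passes over the knob.
- guard_tab (a point): Grip point of the black tab on top of the guard, 106 mm above the table. Tab 40 mm (dock x) by 12 mm (dock y, the way it slides), from 87 to 119 mm above the table; it can be pinched across its 12 mm or pushed.
- siphon: Soda siphon, 0.25 to 0.45 kg, loose, standing upright in the cradle with 3 mm play around it: steel bottle 80 mm diameter, 207 mm high, blue band, black head on top. Origin at the centre of its underside; own z up along its axis; the spout points to its own -x, the lever to +x.
- siphon_center (a point): Centre of the siphon on its axis, 100 mm above its underside; same axes as the siphon.
- siphon_head (a point): Centre of the black head, the place to grip, on the axis 180 mm above the underside. The head is a block 40 mm (own x) by 42 mm across two flat vertical sides (own y, grip across these; they are free), from 149 to 207 mm above the underside. The spout leaves it at -x and the lever at +x, so the fingers must come at the y sides. Axes as the siphon's.
- spout_tip (a point): Open end of the spout (12 mm thick tube) at own x = -97 mm, y = 0, z = 163 mm of the siphon, so 97 mm to -x and 17 mm below the head centre.
- coaster: Single blue ceramic coaster, fixed, 96 mm diameter, 8 mm thick; origin at the centre of its underside. The serving glass stands on it.
- glass_center (a point): Centre of the serving glass, a clear polycarbonate highball standing loose on the single coaster: 130 mm high, 58 mm diameter at the foot, 66 mm at the rim, wall 3 mm. Centre is 65 mm above its foot.
- glass_rim (a point): Centre of the serving glass's mouth, at rim height (138 mm above the table), inside diameter 60 mm; z up.
- spare_glass_center (a point): Bystander: the same kind of highball, standing on the bare tray. Point half-way up, 65 mm above its foot.
- carafe_center (a point): Bystander: empty green glass carafe with dark twist cap, 90 mm diameter, 205 mm high. Point on its axis 100 mm above its foot.
- stack_center (a point): Bystander: stack of four ceramic coasters, 94 mm diameter, 32 mm high. Point in its middle.
- corkscrew_center (a point): Bystander: steel wing corkscrew lying flat, about 155 mm long along its own x, 95 mm across its lever arms, 32 mm high. Point on its body 14 mm above the tray.
- glass: The serving glass itself; origin at the centre of its foot, own z up.
- spare_glass: The spare glass itself; origin at the centre of its foot, own z up.
- carafe: The carafe itself; origin at the centre of its foot, own z up.
- coaster_stack: The coaster stack itself; origin at the centre of its underside.
- corkscrew: The corkscrew itself; origin under its body at tray level; own z up, black handle towards -x.

How it is judged:
By the outcome, as a careful person would: the job done as asked, in the order asked, and still so for the second after the job is handed in, while the arm keeps its last pose, push and grip.
It also fails if it takes over 58 s, if anything falls off the work surface, if the arm or the gripper's body presses on something with over 40 N, if the wrist force passes 120 N, or if a joint passes its speed limit or range.

ROBOT

A 6-joint arm with a two-finger parallel gripper is mounted at the origin on the work surface. World frame = base frame: x ahead of the robot, y to its left, z up, the work surface at z = 0. Lengths are in m, angles in rad, forces in N, time in s.
With the tool pointing down it reaches from about 0.375 to 0.9 m from the base axis. Payload 3.1 kg.
Tool frame: the origin (TCP) lies between the finger pads; the fingertips stand 19 mm ahead of it and the grasp point (between the pads) is the TCP; z points along the fingers, y is the direction in which the jaws open and shut (so a half turn about z gives the same grasp; the last joint's range is limited). The gripper opens to 87 mm and grips with 3 to 60 N. Pads are 19 mm wide; open, the fingers measure 117 mm over their backs; the gripper's body (75 mm by 190 mm) begins 51 mm behind the grasp point.
Start: joints at [1.008, 0.527, 1.433, -0, 1.181, -0.178], TCP at [0.235, 0.579, 0.242] pointing down, gripper open.
Joint ranges: [-3.08, 3.08], [-0.75, 2.2], [0.22, 2.44], [-1.43, 4.57], [0, 2.65], [-2.85, 2.85]. Speed limits (rad/s): [2.79, 2.79, 3.14, 3.14, 3.14, 3.14].

INTERFACE

Orientations are given as a unit quaternion [x, y, z, w].
In Python, from rig import robot gives the robot as it stands.
- The arm moves only by the tool apply_moves, never from a script. Its argument "series" is a list of rows, each a list of 7 numbers: the shift along the tool's x, y, z in cm, then the turn, a rotation vector about the tool's x, y, z in degrees, then the opening, from 0 (shut) to 1 (fully open). In form: [[dx, dy, dz, rx, ry, rz, grip], ...]. A call has 1 to 5 rows; each row is the pose to reach, as a shift and turn from the pose commanded when the call began, along the tool's axes at that moment; what a row does not reach only later rows make up. A row lasts 1/12 s, in which the tool goes at most 41.7 mm and 7.16 degrees, less where a joint would pass 70% of its speed; a pose out of reach is approached as far as the arm can. A call with a gripper value outside its range is refused whole. The fingers move at their own pace and stop on an object; "newtons" is the grip in N (left out, the last holds). Time passes only in rows, so rows that repeat a pose let the fingers close. It gives the time, the measured TCP pose, the force and the opening at its end, in the units of the state.
- robot.get_obs(): the state, without advancing time (a new reading comes with each control period).
- robot.camera(name): name is "scene" or "top" or "wrist"; returns the picture (384x512x3 uint8, red, green, blue); there is no depth.
- robot.camera_params(name): a dict with "mtx" (3x3 intrinsics, pixels), "D" ([k1, k2, p1, p2, k3] as OpenCV has them; the pictures are not rectified), "origin" and "rotation" of the camera in the world. Camera axes: x right, y down, z forward; pixel columns grow to the right and rows downward; lengths in m; the calibration is good to about 2 mm. A picture is of the moment at which its call begins: read the wrist's pose just before it. camera_params takes no time and is no camera call; for the wrist camera it gives the pose at the moment of the call.
- robot.hand_in(): hands the job in, once; it reports no verdict.
The state is a dict: "time": time; "q": joint angles; "joint_velocities": joint speeds; "joint_torque": joint torques, N m; "position": TCP position; "tool_rot": TCP orientation; "ft_force": force on the tool from outside, world axes, zero at the start; "moment": the same for the moment, N m; "grip_width": finger opening in m.
Only numpy, scipy, OpenCV 4.12 (cv2) and the standard library are available. Lean on these libraries where they do the work, as an engineer would, in place of code of your own. Each camera call takes 0.05 s, during which the arm holds its last target. There are 200 camera calls.

## Working session

There is one attempt and no reset: what is moved stays moved. The work goes in short steps, Python scripts to look and compute and a tool call to move; the robot and the scene stay as the last step left them, time stands still between calls to the robot, and variables do not carry over. Pictures are saved under pics/ and viewed, about 8 in all and at most 12, crops included, and the job is handed in when it is done.

Besides the shell and the picture viewer there is one more tool, called after "Request:" by a JSON object that holds its "api" and its "payload", one argument or row to a line. apply_moves: Moves the arm, as the interface text tells. Its arguments: {"type":"object","properties":{"series":{"type":"array"},"newtons":{"type":"number"}},"required":["series"]}

```bash
ls; mkdir -p pics; python3 - <<'E'
from rig import robot
import cv2
print(robot.get_obs())
for n in ("scene","top"):
    p=robot.camera_params(n); print(n,p)
    im=robot.camera(n); cv2.imwrite(f"pics/{n}0.png",im[:,:,::-1])
E
```

```text
pics
{'time': 0.0, 'q': array([ 1.00751015e+00,  5.28461351e-01,  1.43392683e+00,  6.22892431e-06,
        1.18139085e+00, -1.78509187e-01]), 'joint_velocities': array([-0.00226396, -0.00099216, -0.00012196, -0.00221226,  0.00045201,
       -0.00081012]), 'joint_torque': array([-6.77826256e-05, -4.40049255e+01, -1.76593870e+01,  6.31737057e-02,
        5.80512767e-02, -1.68939659e-04]), 'position': array([0.23418959, 0.57870579, 0.24056675]), 'tool_rot': array([ 1.91204914e-01,  9.81549533e-01, -1.01781090e-03, -3.98912962e-04]), 'ft_force': array([0.14038729, 0.31474818, 0.1248605 ]), 'moment': array([-0.04443091,  0.02996403,  0.01041974]), 'grip_width': 0.08685997841700571}
scene {'mtx': array([[354.16486844,   0.        , 257.13838966],
       [  0.        , 354.16486844, 186.39001017],
       [  0.        ,   0.        ,   1.        ]]), 'D': array([-0.10845362,  0.        ,  0.        ,  0.        ,  0.        ]), 'origin': array([ 1.1325597 , -0.2234089 ,  1.04124221]), 'rotation': array([ 0.7670518 ,  0.57811705, -0.16425282, -0.22457343])}
top {'mtx': array([[446.71843131,   0.        , 258.83903828],
       [  0.        , 446.71843131, 196.59545491],
       [  0.        ,   0.        ,   1.        ]]), 'D': array([-0.08337332,  0.        ,  0.        ,  0.        ,  0.        ]), 'origin': array([ 0.40473362, -0.02782956,  1.26945607]), 'rotation': array([-0.69810604,  0.71262405, -0.05361422,  0.04405043])}
```

```bash
python3 - <<'E'
import cv2
a=cv2.imread("pics/top0.png"); cv2.imwrite("pics/top0b.png",cv2.resize(a,(800,600),interpolation=cv2.INTER_CUBIC))
a=cv2.imread("pics/scene0.png"); cv2.imwrite("pics/scene0b.png",cv2.resize(a,(800,600),interpolation=cv2.INTER_CUBIC))
E
```

```text
(no output)
```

View pics/top0b.png

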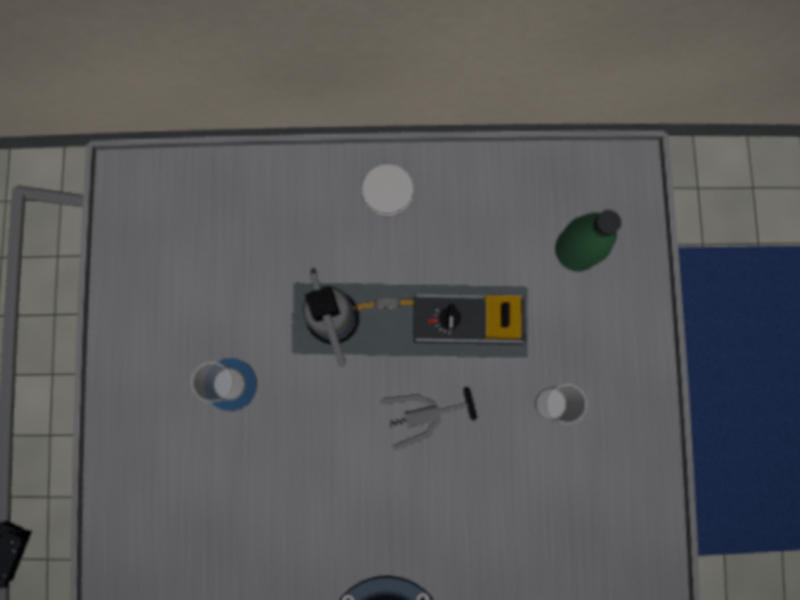

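View pics/scene0b.png

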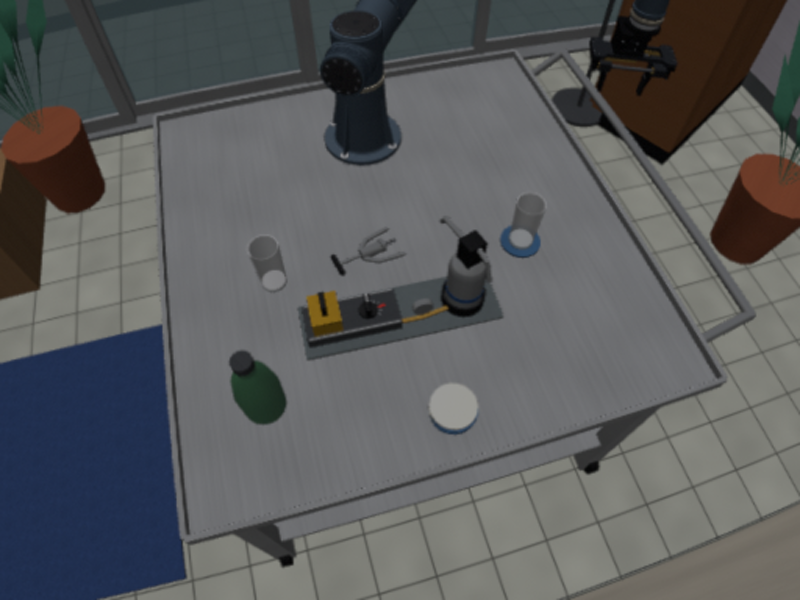

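The top view shows the dock with plate corners at about (293,283) and (527,357), the knob at (450,318), the guard tab at (505,314), the siphon head at (322,303) and the spout at (341,361). The serving glass is on the blue coaster at (232,384). I'll take enlarged crops next.

```bash
cat > h.py <<'E'
import numpy as np, cv2
from scipy.spatial.transform import Rotation as R
from rig import robot
def px2w(name,pts,z,p=None):
    p=p or robot.camera_params(name)
    u=cv2.undistortPoints(np.array(pts,float).reshape(-1,1,2),p["mtx"],p["D"]).reshape(-1,2)
    d=R.from_quat(p["rotation"]).apply(np.c_[u,np.ones(len(u))]); o=np.array(p["origin"])
    return o+d*((np.broadcast_to(z,len(u))-o[2])/d[:,2])[:,None]
def w2px(name,P,p=None):
    p=p or robot.camera_params(name)
    c=R.from_quat(p["rotation"]).inv().apply(np.array(P,float).reshape(-1,3)-p["origin"])
    return cv2.projectPoints(c,np.zeros(3),np.zeros(3),p["mtx"],p["D"])[0].reshape(-1,2)
E
python3 - <<'E'
import cv2,numpy as np
a=cv2.imread("pics/top0.png")
c=cv2.resize(a[172:262,115:345],None,fx=3.4,fy=3.4,interpolation=cv2.INTER_CUBIC)
s=cv2.imread("pics/scene0.png")
d=cv2.resize(s[120:230,185:355],None,fx=2.6,fy=2.6,interpolation=cv2.INTER_CUBIC)
o=np.zeros((c.shape[0]+d.shape[0],800,3),np.uint8); o[:c.shape[0],:c.shape[1]]=c; o[c.shape[0]:,:d.shape[1]]=d
o=cv2.convertScaleAbs(o,alpha=1.8)
print(c.shape,d.shape,o.shape); cv2.imwrite("pics/crop.png",o)
E
```

```text
(306, 782, 3) (286, 442, 3) (592, 800, 3)
```

View pics/crop.png

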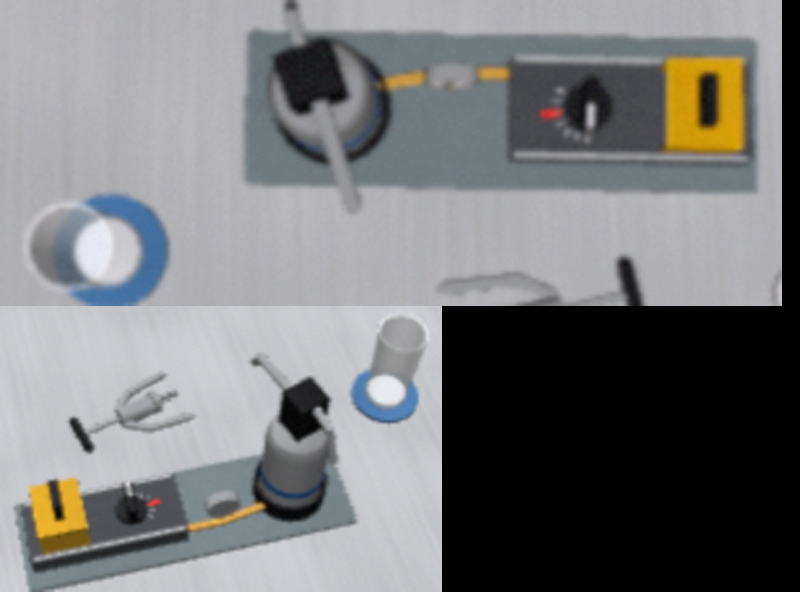

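The crop shows the dock corners at (248,31), (757,40), (757,191) and (245,185). The knob pointer end is at (590,128), the tab at (709,100), the head top centre at (311,76), the spout end at (350,208) and the glass rim centre at about (70,245).

```bash
cat >> h.py <<'E'
def crop(pts,f=3.4,o=(115,172)): return (np.array(pts,float)+.5)/f-.5+np.array(o)
E
python3 - <<'E'
from h import *
np.set_printoptions(precision=4,suppress=True)
c=px2w("top",crop([(248,31),(757,40),(757,191),(245,185)]),.010)
ctr=c.mean(0); ax=(c[0]+c[3]-c[1]-c[2]); th=np.arctan2(-ax[0],ax[1])
print("dock",ctr,np.rad2deg(th),np.linalg.norm(c-np.roll(c,-1,0),axis=1))
Rz=R.from_euler("z",th); 
for n,l in dict(knob=(0,-.09,.076),cradle=(0,.12,.01)).items(): print(n,ctr*[1,1,0]+Rz.apply(l), (w2px("top",ctr*[1,1,0]+Rz.apply(l))-[115,172])*3.4)
k=px2w("top",crop([(590,129),(594,77)]),.076); print("bar",k,k.mean(0))
t=px2w("top",crop([(709,73),(709,127)]),.119); print("tab",t, t.mean(0), Rz.inv().apply(t.mean(0)-ctr))
h=px2w("top",crop([(275,55),(329,38),(347,97),(292,112)]),.217); print("head",h,h.mean(0))
s=px2w("top",crop([(350,205)]),.179); print("spout",s, np.rad2deg(np.arctan2(*(h.mean(0)-s[0])[1::-1])))
print("rim",px2w("top",crop([(70,245),(27,245),(114,245)]),.138)); print("foot",px2w("top",crop([(106,249)]),.010)); print("coaster",px2w("top",crop([(113,250),(168,250),(113,194)]),.008))
# scene crop
sc=lambda pts: crop(np.array(pts)-[0,306],2.6,(185,120))
print("scene rim",px2w("scene",sc([(402,336)]),.138),"head",px2w("scene",sc([(281,388),(303,377),(330,394),(310,411)]),.217).mean(0),"tip",px2w("scene",sc([(258,358)]),.173))
print("tab",px2w("scene",sc([(54,482)]),.119),"coaster",px2w("scene",sc([(385,395)]),.008))
E
```

```text
dock [ 0.5572 -0.0564  0.01  ] -1.9943900495690323 [0.4293 0.1276 0.426  0.1297]
knob [ 0.5541 -0.1463  0.076 ] [[616.1389 101.7258]]
cradle [0.5614 0.0636 0.01  ] [[357.4053 107.9682]]
bar [[ 0.5338 -0.1239  0.076 ]
 [ 0.5752 -0.1284  0.076 ]] [ 0.5545 -0.1262  0.076 ]
tab [[ 0.5705 -0.2134  0.119 ]
 [ 0.5288 -0.2117  0.119 ]] [ 0.5496 -0.2125  0.119 ] [-0.0022 -0.1564  0.109 ]
head [[0.5751 0.1069 0.217 ]
 [0.5864 0.0689 0.217 ]
 [0.5444 0.0566 0.217 ]
 [0.5346 0.0951 0.217 ]] [0.5601 0.0818 0.217 ]
spout [[0.4713 0.0582 0.179 ]] 14.91474311005848
rim [[0.4478 0.2705 0.138 ]
 [0.4483 0.3028 0.138 ]
 [0.4473 0.2374 0.138 ]]
foot [[0.4489 0.2741 0.01  ]]
coaster [[0.448  0.2687 0.008 ]
 [0.4473 0.2229 0.008 ]
 [0.4945 0.2692 0.008 ]]
scene rim [[0.4494 0.271  0.138 ]] head [0.558  0.0877 0.217 ] tip [[0.4616 0.066  0.173 ]]
tab [[ 0.5343 -0.2088  0.119 ]] coaster [[0.447  0.2739 0.008 ]]
```

```bash
cat >> h.py <<'E'
np.set_printoptions(precision=4,suppress=True)
def rot(yaw_y,tilt=0):
    "tool pointing down with its y at yaw_y deg; then tilted about tool y by tilt deg"
    y=np.deg2rad(yaw_y); Y=np.array([np.cos(y),np.sin(y),0]); Z=np.array([0,0,-1.]); X=np.cross(Y,Z)
    return R.from_matrix(np.c_[X,Y,Z])*R.from_euler("y",tilt,degrees=True)
def to(pos,yaw_y,tilt=0):
    o=robot.get_obs(); q=R.from_quat(o["tool_rot"])
    print("t",round(o["time"],2),"pos",o["position"],"F",o["ft_force"],"w",round(o["grip_width"],4))
    print("d cm",np.round(q.inv().apply(np.array(pos)-o["position"])*100,2),"deg",np.round(np.rad2deg((q.inv()*rot(yaw_y,tilt)).as_rotvec()),2))
E
python3 -c "
from h import *
to((.555,-.126,.30),83.8)"
```

```text
t 0.1 pos [0.2343 0.5788 0.2407] F [ 0.1884  0.3275 -0.4246] w 0.087
d cm [-56.18 -53.3   -5.85] deg [ -0.1   -0.03 -15.84]
```

Request:
{"api": "apply_moves", "payload": {
  "series": [
    [-2.5, -2.4, -2, 0, 0, -3, 0.46],
    [-5, -4.8, -4, 0, 0, -6, 0.46],
    [-8, -7.6, -5.9, 0, 0, -10, 0.46],
    [-10.9, -10.3, -5.9, 0, 0, -14, 0.46],
    [-13.7, -13, -5.9, 0, 0, -15.8, 0.46]
  ]
}}

```text
time: 0.52
position: [0.3136, 0.4063, 0.3017]
tool_rot: [0.052, 0.999, 0.001, 0.001]
ft_force: [0.6, -0.4, 0.0]
grip_width: 0.0617
```

```bash
python3 -c "
from h import *
to((.555,-.126,.30),83.8)"
```

```text
t 0.52 pos [0.3136 0.4063 0.3017] F [ 0.6406 -0.3862  0.0316] w 0.0617
d cm [-29.58 -50.41   0.15] deg [0.1  0.13 0.19]
```

Request:
{"api": "apply_moves", "payload": {
  "series": [
    [-2, -3.4, 0, 0, 0, 0, 0.46],
    [-4, -6.9, 0, 0, 0, 0, 0.46],
    [-6, -10.3, 0, 0, 0, 0, 0.46],
    [-8, -13.7, 0, 0, 0, 0, 0.46],
    [-10, -17.1, 0, 0, 0, 0, 0.46]
  ]
}}

```text
time: 0.93
position: [0.3936, 0.2247, 0.3004]
tool_rot: [0.054, 0.999, -0.0, -0.0]
ft_force: [1.2, 0.5, -0.7]
grip_width: 0.0404
```

Request:
{"api": "apply_moves", "payload": {
  "series": [
    [-2, -3.4, 0, 0, 0, 0, 0.46],
    [-4, -6.9, 0, 0, 0, 0, 0.46],
    [-6, -10.3, 0, 0, 0, 0, 0.46],
    [-8, -13.7, 0, 0, 0, 0, 0.46],
    [-10, -17.1, 0, 0, 0, 0, 0.46]
  ]
}}

```text
time: 1.35
position: [0.4744, 0.0437, 0.3004]
tool_rot: [0.055, 0.999, 0.0, -0.0]
ft_force: [0.1, 0.5, 0.0]
grip_width: 0.04
```

```bash
python3 -c "
from h import *
to((.555,-.126,.24),83.8)"
```

```text
t 1.35 pos [0.4744 0.0437 0.3004] F [0.0928 0.4961 0.0193] w 0.04
d cm [ -9.87 -15.99   6.03] deg [ 0.01 -0.03 -0.07]
```

Request:
{"api": "apply_moves", "payload": {
  "series": [
    [-2, -3.3, 0, 0, 0, 0, 0.46],
    [-4, -6.6, 0, 0, 0, 0, 0.46],
    [-6.2, -10, 0, 0, 0, 0, 0.46],
    [-8.2, -13.3, 1.5, 0, 0, 0, 0.46],
    [-9.9, -16, 3.5, 0, 0, 0, 0.46]
  ]
}}

```text
time: 1.77
position: [0.5575, -0.1276, 0.2666]
tool_rot: [0.055, 0.998, -0.001, 0.002]
ft_force: [0.0, 0.9, -0.0]
grip_width: 0.0399
```

Request:
{"api": "apply_moves", "payload": {
  "series": [
    [0, 0, 2, 0, 0, 0, 0.46],
    [0, 0, 2.5, 0, 0, 0, 0.46]
  ]
}}

```text
time: 1.93
position: [0.5538, -0.1254, 0.2368]
tool_rot: [0.056, 0.998, 0.001, -0.003]
ft_force: [-1.0, 0.7, 0.2]
grip_width: 0.0399
```

```bash
python3 -c "
from h import *
to((.555,-.126,.076),83.8)
p=robot.camera_params('wrist');im=robot.camera('wrist')
import pickle;pickle.dump(p,open('w1.pkl','wb'))
print(p['origin'],w2px('wrist',[(.555,-.126,.076),(.55,-.2125,.119)],p))
cv2.imwrite('pics/w1.png',cv2.resize(cv2.convertScaleAbs(im[:,:,::-1],alpha=1.5),(768,576),interpolation=cv2.INTER_CUBIC))"
```

```text
t 1.93 pos [ 0.5538 -0.1254  0.2368] F [-0.9745  0.7079  0.2305] w 0.0399
d cm [-0.23 -0.08 16.08] deg [ 0.12 -0.37 -0.23]
[ 0.4797 -0.1174  0.3803] [[253.1077 187.1346]
 [162.3705 202.9502]]
```

View pics/w1.png

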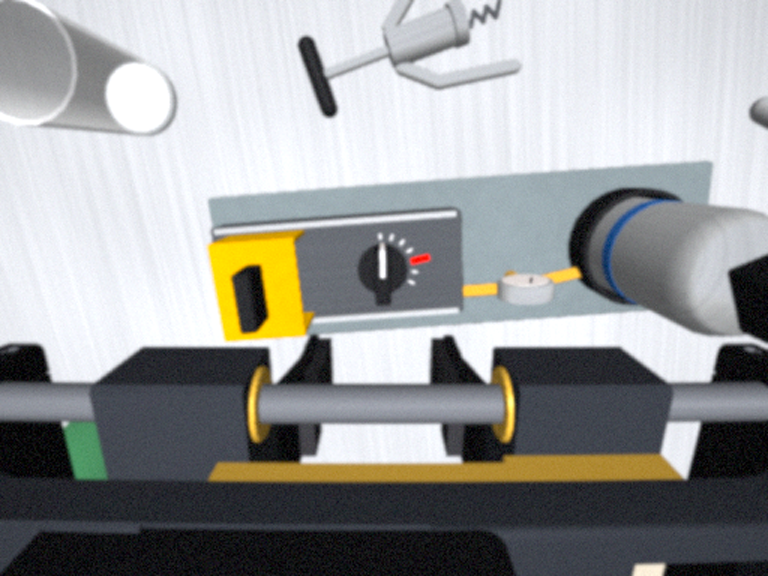

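The wrist view, at 1.5x, shows the bar from the white end (381,244) to the black end (383,303). The red mark runs from (412,262) to (430,257), and the plate's near edge from (210,199) to (711,162).

```bash
python3 -c "
from h import *
import pickle;p=pickle.load(open('w1.pkl','rb'))
f=lambda pts,z:px2w('wrist',(np.array(pts)+.5)/1.5-.5,z,p)
k=f([(381,243),(383,304)],.076);r=f([(411,262),(431,258)],.0405);e=f([(210,199),(711,162)],.01)
c=k.mean(0);an=lambda v:np.rad2deg(np.arctan2(v[1],v[0]))
print(k,c,'len',np.linalg.norm(k[0]-k[1]),'bar',an(k[0]-k[1]))
print('disc',f([(382,269)],.048))
print('red',r,[an(x-c) for x in r],an(r[1]-r[0]))
print('edge',e,an(e[1]-e[0])-90,np.linalg.norm(e[1]-e[0]))
print('tab',f([(238,300)],.119))
"
```

```text
[[ 0.5275 -0.1221  0.076 ]
 [ 0.5727 -0.1257  0.076 ]] [ 0.5501 -0.1239  0.076 ] len 0.045334952167032726 bar 175.41612888276066
disc [[ 0.5525 -0.1241  0.048 ]]
red [[ 0.551  -0.1004  0.0405]
 [ 0.5496 -0.0842  0.0405]] [np.float64(87.68907800093959), np.float64(90.71947671837096)] 95.08929566286604
edge [[ 0.4842 -0.2625  0.01  ]
 [ 0.5003  0.16    0.01  ]] -2.186714517553426 0.42280857431790736
tab [[ 0.5465 -0.2156  0.119 ]]
```

Request:
{"api": "apply_moves", "payload": {
  "series": [
    [0, 0, 4, 0, 0, 0, 0.46],
    [0, 0, 8, 0, 0, 0, 0.46],
    [0, 0, 12, 0, 0, 0, 0.46],
    [0, 0, 14.5, 0, 0, 0, 0.46],
    [0, 0, 16, 0, 0, 0, 0.46]
  ]
}}

```text
time: 2.4
position: [0.5534, -0.1221, 0.0784]
tool_rot: [0.054, 0.999, 0.001, -0.002]
ft_force: [-0.2, 0.4, 0.8]
grip_width: 0.04
```

```bash
python3 -c "
from h import *
to((.554,-.1255,.075),84.5)"
```

```text
t 2.4 pos [ 0.5534 -0.1221  0.0784] F [-0.2458  0.3723  0.7512] w 0.04
d cm [-0.09 -0.34  0.34] deg [ 0.1  -0.28 -0.65]
```

Next I close gently on the bar with a small y correction.

Request:
{"api": "apply_moves", "payload": {
  "series": [
    [-0.1, -0.3, 0.2, 0, 0, 0, 0.46],
    [-0.1, -0.3, 0.2, 0, 0, 0, 0.2],
    [-0.1, -0.3, 0.2, 0, 0, 0, 0.0],
    [-0.1, -0.3, 0.2, 0, 0, 0, 0.0],
    [-0.1, -0.3, 0.2, 0, 0, 0, 0.0]
  ],
  "newtons": 10
}}

```text
time: 2.82
position: [0.5571, -0.1275, 0.0803]
tool_rot: [0.054, 0.999, -0.001, 0.002]
ft_force: [0.3, -0.7, 0.0]
grip_width: 0.021
```

Request:
{"api": "apply_moves", "payload": {
  "series": [
    [0, 0, 0, 0, 0, 0, 0],
    [0, 0, 0, 0, 0, 0, 0],
    [0, 0, 0, 0, 0, 0, 0]
  ],
  "newtons": 25
}}

```text
time: 3.07
position: [0.5573, -0.1246, 0.0802]
tool_rot: [0.056, 0.998, 0.002, 0.002]
ft_force: [3.1, 9.7, 5.2]
grip_width: 0.0115
```

```bash
python3 -c "
from h import *
to((.554,-.1255,.075),7.8)"
```

```text
t 3.07 pos [ 0.5573 -0.1246  0.0802] F [3.1183 9.7332 5.2405] w 0.0115
d cm [ 0.32 -0.13  0.52] deg [ 0.32 -0.01 75.81]
```

Request:
{"api": "apply_moves", "payload": {
  "series": [
    [0, 0.15, 0.1, 0, 0, 6, 0],
    [0, 0.15, 0.2, 0, 0, 12, 0],
    [0, 0.15, 0.2, 0, 0, 19, 0],
    [0, 0.15, 0.2, 0, 0, 26, 0],
    [0, 0.15, 0.2, 0, 0, 33, 0]
  ],
  "newtons": 30
}}

```text
time: 3.48
position: [0.5568, -0.1261, 0.0801]
tool_rot: [0.338, 0.941, -0.0, 0.001]
ft_force: [-4.6, 0.2, 17.2]
grip_width: 0.0119
```

```bash
python3 -c "
from h import *
to((.554,-.1255,.075),7.8); print(robot.get_obs()['moment'])"
```

```text
t 3.48 pos [ 0.5568 -0.1261  0.0801] F [-4.6224  0.2076 17.2177] w 0.0119
d cm [ 0.25 -0.13  0.51] deg [ 0.07  0.16 42.69]
[-0.0478  0.7847  0.0871]
```

Request:
{"api": "apply_moves", "payload": {
  "series": [
    [0, 0, -0.15, 0, 0, 6, 0],
    [0, 0, -0.25, 0, 0, 13, 0],
    [0, 0, -0.25, 0, 0, 20, 0],
    [0, 0, -0.25, 0, 0, 27, 0],
    [0, 0, -0.25, 0, 0, 34, 0]
  ]
}}

```text
time: 3.9
position: [0.5552, -0.127, 0.0802]
tool_rot: [0.598, 0.801, -0.001, 0.0]
ft_force: [-5.1, -3.7, 4.6]
grip_width: 0.0117
```

```bash
python3 -c "
from h import *
to((.554,-.1255,.080),7.8); print(robot.get_obs()['moment'])"
```

```text
t 3.9 pos [ 0.5552 -0.127   0.0802] F [-5.128  -3.6701  4.6297] w 0.0117
d cm [ 0.18 -0.07  0.02] deg [-0.13  0.11  8.73]
[-0.8725  0.8261  0.0797]
```

Request:
{"api": "apply_moves", "payload": {
  "series": [
    [0.1, 0, 0, 0, 0, 5, 0],
    [0.1, 0, 0, 0, 0, 8.7, 0],
    [0.1, 0, 0, 0, 0, 8.7, 0],
    [0.1, 0, 0, 0, 0, 8.7, 0]
  ]
}}

```text
time: 4.23
position: [0.5547, -0.127, 0.0802]
tool_rot: [0.655, 0.756, -0.002, 0.0]
ft_force: [-5.4, -8.2, 3.8]
grip_width: 0.0117
```

```bash
python3 -c "
from h import *
to((.554,-.1255,.080),7.8); print(robot.get_obs()['moment'])"
```

```text
t 4.23 pos [ 0.5547 -0.127   0.0802] F [-5.3517 -8.2171  3.7575] w 0.0117
d cm [ 0.16 -0.05  0.02] deg [-0.14  0.19  0.35]
[-1.3327  0.945  -0.0489]
```

Request:
{"api": "apply_moves", "payload": {
  "series": [
    [0, 0, 0, 0, 0, 0, 0.3],
    [0, 0, 0, 0, 0, 0, 0.4],
    [0, 0, 0, 0, 0, 0, 0.4],
    [0, 0, -4, 0, 0, 0, 0.4],
    [0, 0, -8, 0, 0, 0, 0.4]
  ]
}}

```text
time: 4.65
position: [0.554, -0.1237, 0.1568]
tool_rot: [0.656, 0.755, -0.001, -0.004]
ft_force: [1.0, -1.3, 0.5]
grip_width: 0.0329
```

Request:
{"api": "apply_moves", "payload": {
  "series": [
    [0, 0, -4, 0, 0, -7, 0.4],
    [0, 0, -8, 0, 0, -14, 0.4],
    [0, 0, -8, 0, 0, -21, 0.4],
    [0, 0, -8, 0, 0, -28, 0.4],
    [0, 0, -8, 0, 0, -35, 0.4]
  ]
}}

```text
time: 5.07
position: [0.5565, -0.1245, 0.2407]
tool_rot: [0.395, 0.919, 0.0, 0.002]
ft_force: [-0.7, 0.9, -0.1]
grip_width: 0.0349
```

Request:
{"api": "apply_moves", "payload": {
  "series": [
    [0, 0, 0, 0, 0, -7, 0.4],
    [0, 0, 0, 0, 0, -14, 0.4],
    [0, 0, 0, 0, 0, -21, 0.4],
    [0, 0, 0, 0, 0, -28, 0.4],
    [0, 0, 0, 0, 0, -35, 0.4]
  ]
}}

```text
time: 5.48
position: [0.556, -0.1243, 0.2392]
tool_rot: [0.101, 0.995, 0.0, 0.0]
ft_force: [-0.5, -0.3, 0.2]
grip_width: 0.0347
```

Request:
{"api": "apply_moves", "payload": {
  "series": [
    [0, 0, 0, 0, 0, -7, 0.4],
    [0, 0, 0, 0, 0, -10, 0.4],
    [0, 0, 0, 0, 0, -10, 0.4],
    [0, 0, 0, 0, 0, -10, 0.4]
  ]
}}

```text
time: 5.82
position: [0.5559, -0.1245, 0.2391]
tool_rot: [0.018, 1.0, 0.0, 0.0]
ft_force: [0.1, -0.1, -0.2]
grip_width: 0.0347
```

```bash
python3 -c "
from h import *
to((.550,-.2125,.111),88)
p=robot.camera_params('wrist');im=robot.camera('wrist')
to((.550,-.2125,.111),88)
import pickle;pickle.dump(p,open('w2.pkl','wb'))
print(w2px('wrist',[(.554,-.126,.076),(.55,-.2125,.119)],p))
cv2.imwrite('pics/w2.png',cv2.resize(cv2.convertScaleAbs(im[60:260,100:500,::-1],alpha=1.5),(800,400),interpolation=cv2.INTER_CUBIC))"
```

```text
t 5.82 pos [ 0.5559 -0.1245  0.2391] F [ 0.1152 -0.1191 -0.2086] w 0.0347
d cm [ 0.29 -8.82 12.81] deg [ 0.01  0.01 -0.02]
t 5.87 pos [ 0.5559 -0.1245  0.2391] F [0.2651 0.2712 0.001 ] w 0.0345
d cm [ 0.28 -8.81 12.81] deg [ 0.01  0.01 -0.01]
[[252.327  182.8679]
 [161.2555 192.5297]]
```

View pics/w2.png

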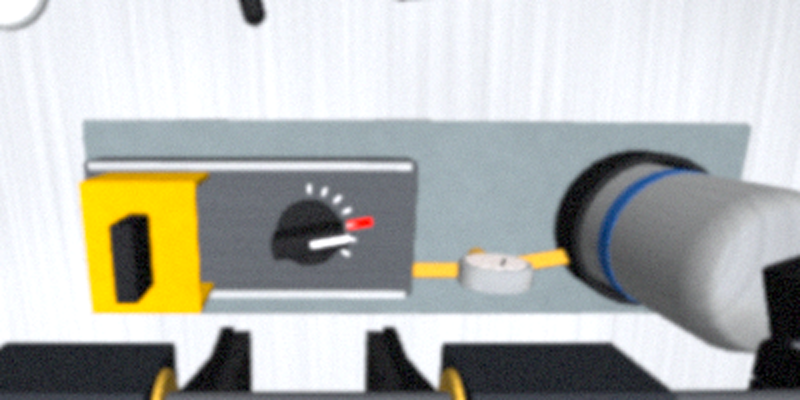

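The wrist crop (2x, offset 100,60) shows the white bar end from (312,245) to (354,238), and the red mark from (347,227) to (373,222). They look close to aligned, so I'll measure the angle.

```bash
python3 -c "
from h import *
import pickle;p=pickle.load(open('w2.pkl','rb'))
f=lambda pts,z:px2w('wrist',(np.array(pts)+.5)/2-.5+[100,60],z,p)
an=lambda v:np.rad2deg(np.arctan2(v[1],v[0]))
k=f([(312,245),(354,238)],.076);r=f([(347,227),(373,222)],.0405);e=f([(84,121),(749,125)],.01)
print('bar',k,an(k[1]-k[0]));print('red',r,an(r[1]-r[0]))
b=f([(87,166),(412,166),(160,293),(405,294)],.041);print('rails',b,an(b[1]-b[0])-90,an(b[3]-b[2])-90)
c=f([(311,232)],.048)[0];print('disc',c,[an(x-c) for x in r])
print('edge',an(e[1]-e[0])-90)
t=f([(109,224),(117,300),(133,302),(127,218)],.119);print('tab',t,t.mean(0))
d=f([(338,190),(309,188),(324,192),(347,211),(347,253)],.0405);print('ticks',[an(x-c) for x in d])
"
```

```text
bar [[ 0.5534 -0.1222  0.076 ]
 [ 0.5503 -0.0992  0.076 ]] 97.68289884063563
red [[ 0.5515 -0.1007  0.0405]
 [ 0.5489 -0.085   0.0405]] 99.09752474690744
rails [[ 0.5091 -0.2533  0.041 ]
 [ 0.5162 -0.0619  0.041 ]
 [ 0.5892 -0.2183  0.041 ]
 [ 0.5953 -0.0652  0.041 ]] -2.099581735238587 -2.2817016510715717
disc [ 0.5522 -0.1226  0.048 ] [np.float64(91.8479933427286), np.float64(94.90441083086473)]
edge -2.2091091358732626
tab [[ 0.5297 -0.2166  0.119 ]
 [ 0.5672 -0.2176  0.119 ]
 [ 0.5684 -0.2099  0.119 ]
 [ 0.5272 -0.2078  0.119 ]] [ 0.5481 -0.213   0.119 ]
ticks [np.float64(144.05001246886852), np.float64(-179.3351134571834), np.float64(159.1213567969274), np.float64(115.46568896764025), np.float64(54.28073668116263)]
```

The bar is at 97.7°, against a target of 97.7°, so the knob is set. Next is the guard tab.

Request:
{"api": "apply_moves", "payload": {
  "series": [
    [0.1, -4, 0, 0, 0, 0, 0.4],
    [0.3, -7.5, 2, 0, 0, 0, 0.4],
    [0.5, -9, 5.5, 0, 0, 0, 0.4],
    [0.5, -9, 9.5, 0, 0, 0, 0.4],
    [0.5, -9, 12.7, 0, 0, 0, 0.4]
  ]
}}

```text
time: 6.28
position: [0.5474, -0.2159, 0.1104]
tool_rot: [0.019, 1.0, -0.0, 0.0]
ft_force: [-1.0, -0.1, 0.4]
grip_width: 0.0353
```

Request:
{"api": "apply_moves", "payload": {
  "series": [
    [0, 0, 0, 0, 0, 0, 0.2],
    [0, 0, 0, 0, 0, 0, 0],
    [0, 0, 0, 0, 0, 0, 0],
    [0, 0, 0, 0, 0, 0, 0],
    [0, 0, 0, 0, 0, 0, 0]
  ],
  "newtons": 15
}}

```text
time: 6.7
position: [0.548, -0.214, 0.1124]
tool_rot: [0.017, 1.0, 0.0, 0.0]
ft_force: [0.5, 1.4, -1.2]
grip_width: 0.012
```

```bash
python3 -c "
from h import *
to((.554,-.1255,.111),88)"
```

```text
t 6.7 pos [ 0.548  -0.214   0.1124] F [ 0.5217  1.4072 -1.1945] w 0.012
d cm [-0.3   8.87  0.15] deg [0.03 0.03 0.02]
```

Request:
{"api": "apply_moves", "payload": {
  "series": [
    [0, 1, 0, 0, 0, 0, 0],
    [0, 2.8, 0, 0, 0, 0, 0],
    [0, 4.6, 0, 0, 0, 0, 0],
    [0, 6.4, 0, 0, 0, 0, 0],
    [0, 7.8, 0, 0, 0, 0, 0]
  ],
  "newtons": 25
}}

```text
time: 7.12
position: [0.5509, -0.1356, 0.1124]
tool_rot: [0.017, 1.0, -0.001, 0.001]
ft_force: [1.7, -2.2, -2.5]
grip_width: 0.012
```

Request:
{"api": "apply_moves", "payload": {
  "series": [
    [0, 0.5, 0, 0, 0, 0, 0],
    [0, 0.9, 0, 0, 0, 0, 0],
    [0, 1.2, 0, 0, 0, 0, 0],
    [0, 1.2, 0, 0, 0, 0, 0]
  ]
}}

```text
time: 7.45
position: [0.5513, -0.1243, 0.1124]
tool_rot: [0.017, 1.0, 0.0, 0.0]
ft_force: [0.3, 1.4, 1.6]
grip_width: 0.0118
```

Request:
{"api": "apply_moves", "payload": {
  "series": [
    [0, 0.2, 0, 0, 0, 0, 0],
    [0, 0.2, 0, 0, 0, 0, 0],
    [0, 0.2, 0, 0, 0, 0, 0]
  ]
}}

```text
time: 7.7
position: [0.5514, -0.1237, 0.1124]
tool_rot: [0.017, 1.0, -0.001, 0.001]
ft_force: [0.9, -3.3, 1.5]
grip_width: 0.0119
```

Request:
{"api": "apply_moves", "payload": {
  "series": [
    [0, 0.2, 0, 0, 0, 0, 0],
    [0, 0.3, 0, 0, 0, 0, 0],
    [0, 0.3, 0, 0, 0, 0, 0],
    [0, 0.3, 0, 0, 0, 0, 0]
  ]
}}

```text
time: 8.03
position: [0.5514, -0.1235, 0.1124]
tool_rot: [0.017, 1.0, -0.003, 0.001]
ft_force: [-1.2, -13.5, 0.6]
grip_width: 0.012
```

Request:
{"api": "apply_moves", "payload": {
  "series": [
    [0, 0, 0, 0, 0, 0, 0.3],
    [0, 0, 0, 0, 0, 0, 0.4],
    [0, 0, -2, 0, 0, 0, 0.4],
    [0, 0, -6, 0, 0, 0, 0.4],
    [0, 0, -10, 0, 0, 0, 0.6]
  ]
}}

```text
time: 8.45
position: [0.5487, -0.1181, 0.211]
tool_rot: [0.017, 1.0, 0.002, -0.004]
ft_force: [0.7, -0.3, -0.2]
grip_width: 0.0347
```

Request:
{"api": "apply_moves", "payload": {
  "series": [
    [0, 0, -4, 0, 0, -4, 0.8],
    [0, 0, -8, 0, 0, -8, 1],
    [0, 0, -11, 0, 0, -12, 1],
    [0, 3.5, -11.5, 0, 0, -15, 1],
    [0, 7, -11.5, 0, 0, -17, 1]
  ]
}}

```text
time: 8.87
position: [0.5543, -0.0499, 0.33]
tool_rot: [-0.13, 0.991, -0.0, 0.002]
ft_force: [0.7, -0.4, -0.9]
grip_width: 0.0671
```

```bash
python3 -c "
from h import *
to((.560,.083,.31),105.2)"
```

```text
t 8.87 pos [ 0.5543 -0.0499  0.33  ] F [ 0.6864 -0.3916 -0.8933] w 0.0671
d cm [-3.98 12.7   2.01] deg [-0.08  0.28 -0.22]
```

Request:
{"api": "apply_moves", "payload": {
  "series": [
    [-1.2, 4, 0, 0, 0, 0, 1],
    [-2.4, 7.8, 0, 0, 0, 0, 1],
    [-3.5, 11, 0, 0, 0, 0, 1],
    [-4, 12.7, 0, 0, 0, 0, 1],
    [-4, 12.7, 0, 0, 0, 0, 1]
  ]
}}

```text
time: 9.28
position: [0.5573, 0.0879, 0.3263]
tool_rot: [-0.134, 0.991, 0.002, -0.001]
ft_force: [0.2, -0.1, 0.5]
grip_width: 0.0861
```

```bash
python3 -c "
from h import *
to((.560,.083,.192),105.2)
p=robot.camera_params('wrist');im=robot.camera('wrist');t=robot.camera('top')
import pickle;pickle.dump(p,open('w3.pkl','wb'))
print(w2px('wrist',[(.560,.083,.217)],p))
a=cv2.resize(im[:280,:,::-1],(800,438),interpolation=cv2.INTER_CUBIC)
b=np.zeros((162,800,3),np.uint8);c=cv2.resize(t[172:236,240:345,::-1],None,fx=2.5,fy=2.5,interpolation=cv2.INTER_CUBIC);b[:160,:c.shape[1]]=c
cv2.imwrite('pics/w3.png',cv2.convertScaleAbs(np.vstack([a,b]),alpha=1.6))"
```

```text
t 9.28 pos [0.5573 0.0879 0.3263] F [ 0.1622 -0.0712  0.485 ] w 0.0861
d cm [-0.16 -0.6  13.43] deg [ 0.22 -0.14  0.15]
[[247.1697 200.2384]]
```

View pics/w3.png

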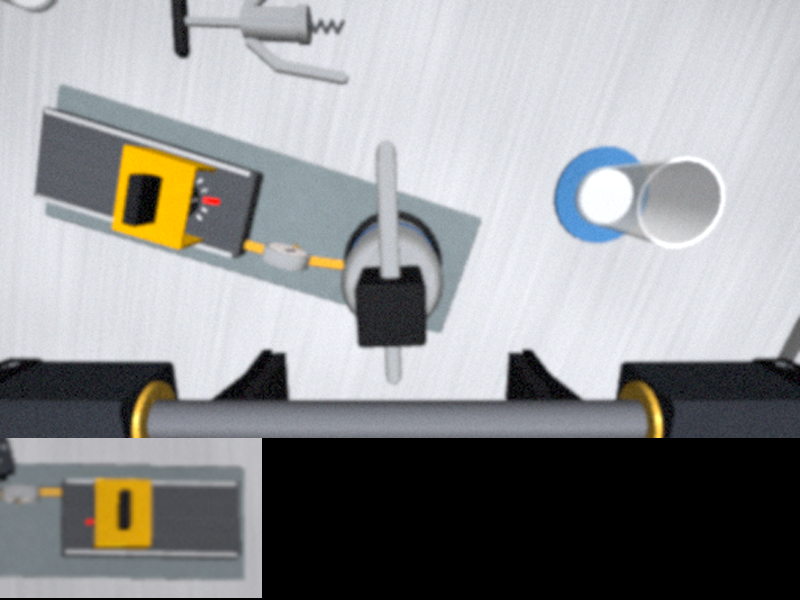

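The guard is fully home. The head's top face spans (357,279)-(425,345), squarely aligned with the jaws, and the glass rim centre is at about (681,202).

```bash
python3 -c "
from h import *
import pickle;p=pickle.load(open('w3.pkl','rb'))
f=lambda pts,z:px2w('wrist',(np.array(pts)+.5)/1.5625-.5,z,p)
an=lambda v:np.rad2deg(np.arctan2(v[1],v[0]))
h=f([(392,312)],.217)[0];s=f([(387,148)],.177)[0];print(h,s,an(h-s))
g=f([(356,347),(425,344)],.217);print(an(g[0]-g[1]))
print('rim',f([(681,202)],.138),f([(640,202),(723,202)],.138))
to(list(h[:2])+[.192],105.2)
"
```

```text
[0.5585 0.0859 0.217 ] [0.4688 0.0582 0.177 ] 17.21274482643035
-72.0955039874887
rim [[0.4448 0.2737 0.138 ]] [[0.4531 0.2442 0.138 ]
 [0.4361 0.3042 0.138 ]]
t 9.38 pos [0.558  0.0843 0.3264] F [-0.09    0.2843  0.0986] w 0.0867
d cm [-0.12  0.14 13.44] deg [ 0.05 -0.14 -0.02]
```

Request:
{"api": "apply_moves", "payload": {
  "series": [
    [-0.1, 0, 4, 0, 0, -1.3, 1],
    [-0.1, 0, 7.5, 0, 0, -1.3, 1],
    [-0.1, 0, 10.5, 0, 0, -1.3, 1],
    [-0.1, 0, 12.7, 0, 0, -1.3, 1],
    [-0.1, 0, 13.5, 0, 0, -1.3, 1]
  ]
}}

```text
time: 9.8
position: [0.5572, 0.0822, 0.1882]
tool_rot: [-0.141, 0.99, 0.001, -0.004]
ft_force: [-0.2, 0.1, -0.5]
grip_width: 0.087
```

Request:
{"api": "apply_moves", "payload": {
  "series": [
    [0, 0, 0, 0, 0, 0, 0.7],
    [0, 0, 0, 0, 0, 0, 0.5],
    [0, 0, 0, 0, 0, 0, 0.4],
    [0, 0, 0, 0, 0, 0, 0.3],
    [0, 0, 0, 0, 0, 0, 0.3]
  ],
  "newtons": 20
}}

```text
time: 10.22
position: [0.561, 0.0835, 0.1936]
tool_rot: [-0.142, 0.99, -0.0, 0.002]
ft_force: [-0.5, -0.3, -0.1]
grip_width: 0.0616
```

Request:
{"api": "apply_moves", "payload": {
  "series": [
    [0, 0, 0, 0, 0, 0, 0],
    [0, 0, 0, 0, 0, 0, 0],
    [0, 0, 0, 0, 0, 0, 0],
    [0, 0, 0, 0, 0, 0, 0]
  ],
  "newtons": 58
}}

```text
time: 10.55
position: [0.5602, 0.0838, 0.1924]
tool_rot: [-0.142, 0.99, 0.0, 0.0]
ft_force: [-0.2, 1.2, 2.3]
grip_width: 0.0418
```

Request:
{"api": "apply_moves", "payload": {
  "series": [
    [0, 0, 0, 0, 0, 0, 0],
    [0, 0, -0.8, 0, 0, 0, 0],
    [0, 0, -2, 0, 0, 0, 0],
    [0, 0, -3.5, 0, 0, 0, 0],
    [0, 0, -5, 0, 0, 0, 0]
  ]
}}

```text
time: 10.97
position: [0.5593, 0.0835, 0.242]
tool_rot: [-0.142, 0.99, 0.0, -0.001]
ft_force: [0.5, 0.3, -2.3]
grip_width: 0.0423
```

Request:
{"api": "apply_moves", "payload": {
  "series": [
    [0, 0, -1.5, 0, 0, 0, 0],
    [0, 0, -3.2, 0, 0, 0, 0],
    [0, 0, -5, 0, 0, 0, 0],
    [0, 0, -6.8, 0, 0, 0, 0],
    [0, 0, -8.5, 0, 0, 0, 0]
  ]
}}

```text
time: 11.38
position: [0.5594, 0.0835, 0.3277]
tool_rot: [-0.142, 0.99, -0.0, -0.001]
ft_force: [0.7, 0.5, -2.6]
grip_width: 0.0419
```

```bash
python3 -c "
from h import *
print(robot.get_obs()['moment'],robot.get_obs()['q'])
for yaw in (106.5,121,129):
  for pos in ((.447,.271),):
    y=np.deg2rad(yaw-90); d=np.array([np.cos(y),np.sin(y)])
    hd=np.array(pos)+.0566*d
    for tl in(45,-45):
      Rr=rot(yaw,tl); print(yaw,hd,tl,'toolz',Rr.apply([0,0,1]),'toolx',Rr.apply([1,0,0]))
"
```

```text
[ 0.0782 -0.0224  0.0504] [-0.0492  0.3576  1.473  -0.0003  1.3125 -1.9054]
106.5 [0.5013 0.2871] 45 toolz [-0.678  -0.2008 -0.7071] toolx [-0.678  -0.2008  0.7071]
106.5 [0.5013 0.2871] -45 toolz [ 0.678   0.2008 -0.7071] toolx [-0.678  -0.2008 -0.7071]
121 [0.4955 0.3002] 45 toolz [-0.6061 -0.3642 -0.7071] toolx [-0.6061 -0.3642  0.7071]
121 [0.4955 0.3002] -45 toolz [ 0.6061  0.3642 -0.7071] toolx [-0.6061 -0.3642 -0.7071]
129 [0.491  0.3066] 45 toolz [-0.5495 -0.445  -0.7071] toolx [-0.5495 -0.445   0.7071]
129 [0.491  0.3066] -45 toolz [ 0.5495  0.445  -0.7071] toolx [-0.5495 -0.445  -0.7071]
```

Request:
{"api": "apply_moves", "payload": {
  "series": [
    [0, 0, 0, 0, -5, 0, 0],
    [0, 0, 0, 0, -11, 0, 0],
    [0, 0, 0, 0, -17, 0, 0],
    [0, 0, 0, 0, -23, 0, 0],
    [0, 0, 0, 0, -29, 0, 0]
  ]
}}

```text
time: 11.8
position: [0.5589, 0.0836, 0.3272]
tool_rot: [-0.138, 0.958, 0.036, 0.249]
ft_force: [-0.2, 1.7, -3.0]
grip_width: 0.0418
```

Request:
{"api": "apply_moves", "payload": {
  "series": [
    [0, 0, 0, 0, -5, 0, 0],
    [0, 0, 0, 0, -10, 0, 0],
    [0, 0, 0, 0, -14, 0, 0],
    [0, 0, 0, 0, -16, 0, 0],
    [0, 0, 0, 0, -16, 0, 0]
  ]
}}

```text
time: 12.22
position: [0.5593, 0.0871, 0.3314]
tool_rot: [-0.128, 0.918, 0.054, 0.373]
ft_force: [-0.2, -0.4, -2.8]
grip_width: 0.0419
```

```bash
cat >> h.py <<'E'
def headtarget(rim,yaw,tiptz,tilt=-45,off=(.097,0,.015)):
    "TCP so that the spout tip (off in tool axes) lies at rim xy, height tiptz"
    return np.array([rim[0],rim[1],tiptz])-rot(yaw,tilt).apply(off)
E
python3 -c "
from h import *
h=headtarget((.447,.271),113,.22);print(h)
to(h,113,-45);print(robot.get_obs()['moment'],robot.get_obs()['q'])"
```

```text
[0.5004 0.2937 0.2992]
t 12.22 pos [0.5593 0.0871 0.3314] F [-0.1568 -0.4212 -2.8135] w 0.0419
d cm [ 2.3  21.46  2.38] deg [-4.76 -0.75 -5.19]
[-0.2419  0.957   0.034 ] [-0.2208  0.1636  2.0165  0.956   0.4251 -2.8521]
```

```bash
python3 -c "
from h import *
h=headtarget((.447,.271),109,.235);print(h)
to(h,109,-45)"
```

```text
[0.5018 0.2899 0.3142]
t 12.22 pos [0.5593 0.0871 0.3314] F [-0.1568 -0.4212 -2.8135] w 0.0419
d cm [ 1.23 21.07  1.33] deg [-1.95 -0.76 -2.34]
```

Request:
{"api": "apply_moves", "payload": {
  "series": [
    [0, 2, 0, 0, 0, 0, 0],
    [0, 4, 0, 0, 0, 0, 0],
    [0, 6, 0, 0, 0, 0, 0],
    [0, 8, 0, 0, 0, 0, 0],
    [0, 10, 0, 0, 0, 0, 0]
  ]
}}

```text
time: 12.63
position: [0.5335, 0.1839, 0.3327]
tool_rot: [-0.132, 0.917, 0.052, 0.373]
ft_force: [-0.5, -1.1, -3.0]
grip_width: 0.0417
```

```bash
python3 -c "
from h import *
to((.5018,.2899,.3142),109,-45);print(robot.get_obs()['q'])"
```

```text
t 12.63 pos [0.5335 0.1839 0.3327] F [-0.5395 -1.0576 -3.0123] w 0.0417
d cm [ 1.31 11.07  1.26] deg [-1.98 -0.69 -1.75]
[ 0.0498  0.1554  2.0237  0.6808  0.2587 -2.4075]
```

```bash
cat > ik.py <<'E'
from h import *
from scipy.optimize import least_squares
D=[([1.00751,.528461,1.433927,0,1.181391,-.178509],[.23419,.57871,.24057],None),
([-.0492,.3576,1.473,-.0003,1.3125,-1.9054],[.5594,.0835,.3277],None),
([-.2208,.1636,2.0165,.956,.4251,-2.8521],[.5593,.0871,.3314],[-.128,.918,.054,.373]),
([.0498,.1554,2.0237,.6808,.2587,-2.4075],[.5335,.1839,.3327],[-.132,.917,.052,.373])]
def fk(q,P):
    H,L1,e,L2,d,T,s0=P
    r1=R.from_euler("z",q[0]); r2=r1*R.from_euler("y",q[1]); r3=r2*R.from_euler("y",q[2])
    r5=r3*R.from_euler("z",q[3])*R.from_euler("y",q[4]); r6=r5*R.from_euler("z",q[5])
    return r1.apply([s0,d,H])+r2.apply([0,0,L1])+r3.apply([e,0,L2])+r6.apply([0,0,T]),r6
P=least_squares(lambda P:np.concatenate([fk(q,P)[0]-p for q,p,_ in D]+[[1e-3*(P[6]),1e-3*P[2]]]),[.2,.45,0,.4,.11,.2,0]).x
def ik(pos,rr,q0):
    f=lambda q:np.concatenate([(fk(q,P)[0]-pos)*5,(fk(q,P)[1].inv()*rr).as_rotvec()])
    lo=np.array([-3.08,-.75,.22,-1.43,0,-2.85]);hi=np.array([3.08,2.2,2.44,4.57,2.65,2.85])
    s=least_squares(f,np.clip(q0,lo+1e-3,hi-1e-3),bounds=(lo,hi)); return s.x,np.abs(s.fun).max()
E
python3 -c "
from ik import *
print('P',P)
for q,p,o in D:
  a,b=fk(q,P);print(a-p,b.as_quat(),o)
for z in(.235,.155):
 for yaw in (89,99,109,119,129,139,149):
  h=headtarget((.447,.271),yaw,z); best=None
  for q4 in(-1,0,.7,2,3):
   for q6 in (-2.5,-1.6,0,1.5):
    x,e=ik(h,rot(yaw,-45),[.3,.2,2,q4,.3,q6])
    if best is None or e<best[1]-1e-4 : best=(x,e)
  print(z,yaw,h,*best)
"; python3 -c "from h import *;print(robot.get_obs()['tool_rot'])"
```

```text
P [ 0.2741  0.5881  0.114   0.3917  0.111   0.2865 -0.0001]
[ 0. -0.  0.] [-0.5589  0.8293 -0.0004 -0.001 ] None
[-0. -0. -0.] [-0.8005  0.5993  0.0005 -0.0005] None
[0. 0. 0.] [-0.7392  0.5584 -0.2251  0.3019] [-0.128, 0.918, 0.054, 0.373]
[-0. -0. -0.] [-0.7418  0.5546 -0.2271  0.301 ] [-0.132, 0.917, 0.052, 0.373]
0.235 89 [0.505  0.27   0.3142] [ 0.4596  0.2542  1.9613 -1.0466  0.3844  1.3635] 2.1957435869524033e-12
0.235 99 [0.5043 0.2801 0.3142] [ 0.3982  0.2336  1.9938 -0.8756  0.2217  1.0355] 9.920397836538086e-12
0.235 109 [0.5018 0.2899 0.3142] [ 0.3308  0.2197  2.0154  0.0045  0.121  -0.005 ] 7.448879360549832e-11
0.235 119 [0.4977 0.2991 0.3142] [ 0.2621  0.2137  2.0247  0.9185  0.2167 -1.0813] 3.1455310578465394e-11
0.235 129 [0.4921 0.3075 0.3142] [ 0.1971  0.216   2.0211  1.0962  0.3786 -1.4213] 8.689826636043563e-11
0.235 139 [0.485  0.3148 0.3142] [ 0.1405  0.2265  2.0049  1.1091  0.5441 -1.5944] 6.561484688916151e-11
0.235 149 [0.4769 0.3207 0.3142] [ 0.0952  0.2443  1.977   1.0741  0.7035 -1.7164] 7.801947976560085e-11
0.155 89 [0.505  0.27   0.2342] [0.4594 0.4115 2.0519 4.57   0.3339 2.0713] 0.0008323037069749374
0.155 99 [0.5043 0.2801 0.2342] [0.3982 0.3971 2.0865 4.1315 0.2034 2.3334] 6.342149028171207e-14
0.155 109 [0.5018 0.2899 0.2342] [0.3518 0.3863 2.0975 3.4479 0.1238 2.85  ] 0.023130197037594794
0.155 119 [0.4977 0.2991 0.2342] [ 0.2621  0.3838  2.1203  2.2231  0.2167 -2.4088] 5.607320163747431e-11
0.155 129 [0.4921 0.3075 0.2342] [ 0.1971  0.3853  2.1163  1.8093  0.3452 -2.1792] 4.121702978920894e-12
0.155 139 [0.485  0.3148 0.2342] [ 0.1405  0.3923  2.0985  1.5634  0.4819 -2.1129] 2.5691365701518976e-10
0.155 149 [0.4769 0.3207 0.2342] [ 0.0952  0.4044  2.0682  1.3814  0.6176 -2.1034] 9.900413822094833e-13
[-0.1324  0.9167  0.0523  0.3735]
```

```bash
sed -i 's/;s0=P/;s0=P/; s/r6=r5\*R.from_euler("z",q\[5\])/r6=r5*R.from_euler("z",q[5]+np.pi\/2)/' ik.py; python3 -c "
from ik import *
print(fk(D[3][0],P)[1].as_quat())
for yaw in (79,69,59,49,39):
  print('yaw',yaw)
  q=np.array([.15,.2,1.8,0,1.2,.2-np.deg2rad(yaw)])
  for tl,z in ((0,.25),(-15,.25),(-30,.25),(-45,.25),(-45,.21),(-45,.18),(-45,.155)):
    h=headtarget((.447,.271),yaw,z) if tl==-45 else headtarget((.447,.271),yaw,.25)
    q,e=ik(h,rot(yaw,tl),q)
    print(tl,z,h,q,round(e,4))
"
```

```text
[-0.1324  0.9167  0.0522  0.3735]
yaw 79
0 0.25 [0.5039 0.2599 0.3292] [ 0.2792  0.3577  1.4685  0.      1.3154 -1.0996] 0.0
-15 0.25 [0.5039 0.2599 0.3292] [ 0.3473  0.2824  1.613  -0.1561  1.0257 -0.9653] 0.0
-30 0.25 [0.5039 0.2599 0.3292] [ 0.4271  0.2434  1.7594 -0.4402  0.749  -0.6858] 0.0
-45 0.25 [0.5039 0.2599 0.3292] [ 0.5116  0.2555  1.9002 -1.0029  0.5736 -0.1092] 0.0
-45 0.21 [0.5039 0.2599 0.2892] [ 0.5116  0.3232  1.9495 -1.1737  0.5191  0.0904] 0.0
-45 0.18 [0.5039 0.2599 0.2592] [ 0.5116  0.3793  1.982  -1.3262  0.491   0.2646] 0.0
-45 0.155 [0.5039 0.2599 0.2342] [ 0.5118  0.4273  1.9994 -1.43    0.48    0.3864] 0.0074
yaw 69
0 0.25 [0.5011 0.2502 0.3292] [ 0.2636  0.3473  1.4849  0.      1.3093 -0.9406] 0.0
-15 0.25 [0.5011 0.2502 0.3292] [ 0.3518  0.2856  1.6082 -0.1969  1.0571 -0.7719] 0.0
-30 0.25 [0.5011 0.2502 0.3292] [ 0.4516  0.2614  1.7328 -0.5122  0.84   -0.4655] 0.0
-45 0.25 [0.5011 0.2502 0.3292] [ 0.5526  0.286   1.8517 -0.9935  0.7355  0.0267] 0.0
-45 0.21 [0.5011 0.2502 0.2892] [ 0.5526  0.3503  1.8993 -1.1072  0.6797  0.1763] 0.0
-45 0.18 [0.5011 0.2
[... 1276 characters left out ...]
] 0.0
-45 0.155 [0.4908 0.233  0.2342] [ 0.6004  0.4998  1.8357 -1.0563  0.9044  0.4771] 0.0
yaw 39
0 0.25 [0.4835 0.2259 0.3292] [ 0.2277  0.3073  1.5469  0.      1.2875 -0.453 ] 0.0
-15 0.25 [0.4835 0.2259 0.3292] [ 0.361   0.2973  1.5906 -0.2687  1.1827 -0.2263] 0.0
-30 0.25 [0.4835 0.2259 0.3292] [ 0.4929  0.3239  1.6366 -0.5704  1.1424  0.0445] 0.0
-45 0.25 [0.4835 0.2259 0.3292] [ 0.6086  0.3862  1.682  -0.8682  1.1787  0.3222] 0.0
-45 0.21 [0.4835 0.2259 0.2892] [ 0.6086  0.441   1.7254 -0.9025  1.1165  0.4056] 0.0
-45 0.18 [0.4835 0.2259 0.2592] [ 0.6086  0.486   1.7535 -0.9325  1.072   0.471 ] 0.0
-45 0.155 [0.4835 0.2259 0.2342] [ 0.6086  0.5258  1.7741 -0.9603  1.0367  0.5272] 0.0
```

Request:
{"api": "apply_moves", "payload": {
  "series": [
    [0, 0, 0, 0, 5, 0, 0],
    [0, 0, 0, 0, 11, 0, 0],
    [0, 0, 0, 0, 17, 0, 0],
    [0, 0, 0, 0, 23, 0, 0],
    [0, 0, 0, 0, 29, 0, 0]
  ]
}}

```text
time: 13.05
position: [0.5338, 0.1818, 0.3344]
tool_rot: [-0.14, 0.981, 0.016, 0.13]
ft_force: [1.2, 0.2, -3.0]
grip_width: 0.0418
```

```bash
python3 -c "
from h import *
to((.53,.185,.34),107);print(robot.get_obs()['q'])"
```

```text
t 13.05 pos [0.5338 0.1818 0.3344] F [ 1.2362  0.2264 -3.0272] w 0.0418
d cm [ 0.12  0.41 -0.61] deg [-0.45 15.07 -0.73]
[ 0.1098  0.2446  1.6526  0.0469  0.9845 -1.7657]
```

Request:
{"api": "apply_moves", "payload": {
  "series": [
    [0.2, 0, -0.5, 0, 5, 0, 0],
    [0.2, 0, -0.8, 0, 10, 0, 0],
    [0.2, 0, -0.8, 0, 15, 0, 0],
    [0.2, 0, -0.8, 0, 15, 0, 0]
  ]
}}

```text
time: 13.38
position: [0.5335, 0.1814, 0.3404]
tool_rot: [-0.141, 0.99, -0.002, 0.004]
ft_force: [1.1, -0.7, -3.7]
grip_width: 0.0416
```

Request:
{"api": "apply_moves", "payload": {
  "series": [
    [0, 0, 0, 0, 0, 6, 0],
    [0, 0, 0, 0, 0, 13, 0],
    [0, 0, 0, 0, 0, 20, 0],
    [0, 0, 0, 0, 0, 27, 0],
    [0, 0, 0, 0, 0, 34, 0]
  ]
}}

```text
time: 13.8
position: [0.5296, 0.181, 0.3399]
tool_rot: [0.158, 0.987, 0.0, 0.004]
ft_force: [-0.0, 0.2, -2.0]
grip_width: 0.0415
```

Request:
{"api": "apply_moves", "payload": {
  "series": [
    [0, 0, 0, 0, 0, 6, 0],
    [0, 0, 0, 0, 0, 13, 0],
    [0, 0, 0, 0, 0, 20, 0],
    [0, 0, 0, 0, 0, 24, 0],
    [0, 0, 0, 0, 0, 24, 0]
  ]
}}

```text
time: 14.22
position: [0.5296, 0.1811, 0.34]
tool_rot: [0.357, 0.934, 0.001, 0.004]
ft_force: [0.7, -0.5, -3.0]
grip_width: 0.0422
```

```bash
python3 -c "
from h import *
to((.5338,.1818,.34),49,-45);print(robot.get_obs()['q'])"
```

```text
t 14.22 pos [0.5296 0.1811 0.34  ] F [ 0.7465 -0.5097 -2.9871] w 0.0422
d cm [-0.26  0.33  0.  ] deg [ -0.06 -44.63  -0.96]
[ 0.1304  0.3338  1.4753 -0.0013  1.3244 -0.709 ]
```

Request:
{"api": "apply_moves", "payload": {
  "series": [
    [0, 0, 0, 0, -5, 0, 0],
    [0, 0, 0, 0, -10, 0, 0],
    [0, 0, 0, 0, -16, 0, 0],
    [0, 0, 0, 0, -21, 0, 0],
    [0, 0, 0, 0, -26, 0, 0]
  ]
}}

```text
time: 14.63
position: [0.5296, 0.1816, 0.3407]
tool_rot: [0.347, 0.909, -0.079, 0.215]
ft_force: [-0.4, -0.5, -2.9]
grip_width: 0.0418
```

Request:
{"api": "apply_moves", "payload": {
  "series": [
    [0, 0, 0, 0, -5, 0, 0],
    [0, 0, 0, 0, -10, 0, 0],
    [0, 0, 0, 0, -15, 0, 0],
    [0, 0, 0, 0, -18.8, 0, 0],
    [0, 0, 0, 0, -18.8, 0, 0]
  ]
}}

```text
time: 15.05
position: [0.5276, 0.1825, 0.3377]
tool_rot: [0.328, 0.864, -0.136, 0.357]
ft_force: [-0.5, -0.1, -3.2]
grip_width: 0.0418
```

```bash
python3 -c "
from h import *
h=headtarget((.447,.271),49,.20);print(h)
to(h,49,-45);print(robot.get_obs()['q'])"
```

```text
[0.4908 0.233  0.2792]
t 15.05 pos [0.5276 0.1825 0.3377] F [-0.4799 -0.0834 -3.2264] w 0.0418
d cm [ 8.45  1.33 -0.17] deg [-0.42 -0.06 -0.43]
[ 0.4722  0.3322  1.7444 -0.9262  0.9668  0.1426]
```

Request:
{"api": "apply_moves", "payload": {
  "series": [
    [2, 0.3, 0, 0, 0, 0, 0],
    [4.2, 0.7, 0, 0, 0, 0, 0],
    [6.4, 1, -0.1, 0, 0, 0, 0],
    [8, 1.3, -0.1, 0, 0, 0, 0],
    [8.4, 1.3, -0.1, 0, 0, 0, 0]
  ]
}}

```text
time: 15.47
position: [0.4932, 0.2327, 0.2795]
tool_rot: [0.33, 0.864, -0.134, 0.357]
ft_force: [0.4, -0.2, -2.9]
grip_width: 0.0419
```

Request:
{"api": "apply_moves", "payload": {
  "series": [
    [0, 0, 0, 0, 0, 0, 0],
    [0, 0, 0, 0, 0, 0, 0]
  ]
}}

```text
time: 15.63
position: [0.495, 0.2315, 0.2821]
tool_rot: [0.331, 0.862, -0.134, 0.359]
ft_force: [1.4, 0.7, -1.5]
grip_width: 0.0416
```

```bash
python3 -c "
from h import *
import pickle
h=headtarget((.447,.271),49,.16)
to(h,49,-45);o=robot.get_obs();pickle.dump((o['position'],o['tool_rot']),open('tip.pkl','wb'))
tip=o['position']+R.from_quat(o['tool_rot']).apply([.097,0,.015]);print('tip',tip)
T=robot.camera('top');S=robot.camera('scene')
print(w2px('top',[tip,(.447,.271,.138)]),w2px('scene',[tip,(.447,.271,.138)]))
a=cv2.resize(T[190:290,90:210,::-1],None,fx=4,fy=4,interpolation=cv2.INTER_CUBIC)
c=w2px('scene',[tip])[0].astype(int);x0,y0=c[0]-50,c[1]-50;print(x0,y0)
b=cv2.resize(S[y0:y0+100,x0:x0+80,::-1],None,fx=4,fy=4,interpolation=cv2.INTER_CUBIC)
cv2.imwrite('pics/p1.png',cv2.convertScaleAbs(np.hstack([a,b]),alpha=1.7))"
```

```text
t 15.63 pos [0.495  0.2315 0.2821] F [ 1.3877  0.7073 -1.5197] w 0.0416
d cm [ 3.33 -0.2   2.74] deg [-0.36  0.06 -0.86]
tip [0.4522 0.2705 0.2029]
[[128.1678 240.9399]
 [135.0196 244.0334]] [[343.471  118.6293]
 [339.0363 130.7197]]
293 68
```

View pics/p1.png

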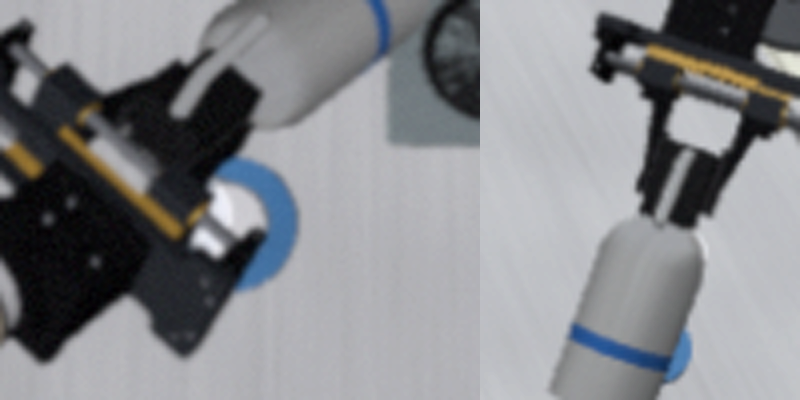

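The gripper hides the spout from both fixed cameras. The wrist camera sits on the spout side, so I'll use that.

```bash
python3 -c "
from h import *
import pickle
to((.4908,.233,.2792),49,-45);o=robot.get_obs()
p=robot.camera_params('wrist');im=robot.camera('wrist');pickle.dump((p,o['position'],o['tool_rot']),open('w4.pkl','wb'))
tip=o['position']+R.from_quat(o['tool_rot']).apply([.097,0,.015])
print(tip,w2px('wrist',[tip,(.447,.271,.138)],p))
cv2.imwrite('pics/w4.png',cv2.convertScaleAbs(cv2.resize(im[:,:,::-1],(800,600),interpolation=cv2.INTER_CUBIC),alpha=1.6))"
```

```text
t 15.73 pos [0.4952 0.2313 0.2826] F [ 0.6647 -0.067  -2.0661] w 0.0416
d cm [ 0.55 -0.17 -0.08] deg [-0.35  0.09 -0.96]
[0.4526 0.2704 0.2033] [[254.6187  69.5339]
 [248.4174  -6.0215]]
```

View pics/w4.png

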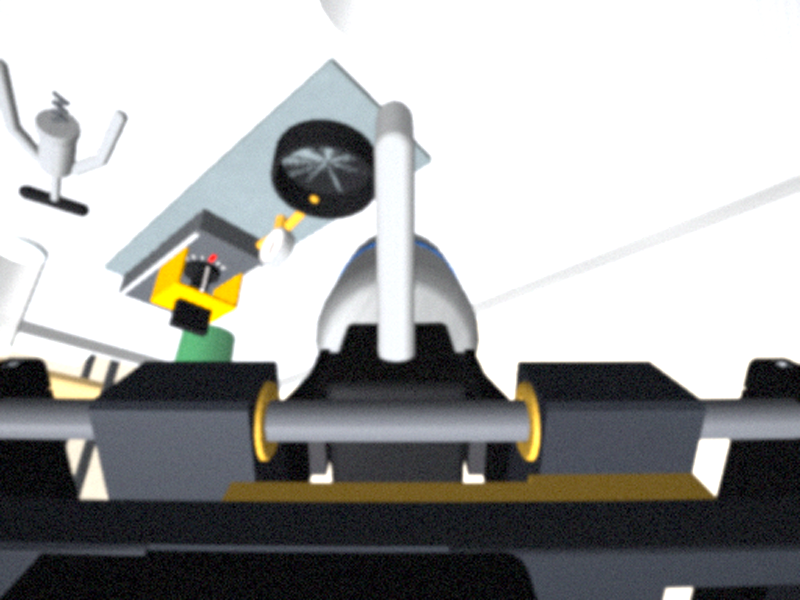

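```bash
python3 -c "
from h import *
import pickle
h=headtarget((.448,.2715),49,.18);to(h,49,-45)
h=headtarget((.448,.2715),49,.157);to(h,49,-45)"
```

```text
t 15.78 pos [0.4952 0.2312 0.2825] F [ 0.0936  1.1784 -3.0344] w 0.042
d cm [ 1.94 -0.08  1.36] deg [-0.36  0.09 -0.97]
t 15.78 pos [0.4952 0.2312 0.2825] F [ 0.0936  1.1784 -3.0344] w 0.042
d cm [ 3.57 -0.09  2.99] deg [-0.36  0.09 -0.97]
```

Request:
{"api": "apply_moves", "payload": {
  "series": [
    [0.6, 0, 0.3, 0, 0, 0, 0],
    [1.2, 0, 0.7, 0, 0, 0, 0],
    [1.9, -0.1, 1.3, 0, 0, 0, 0],
    [1.9, -0.1, 1.3, 0, 0, 0, 0],
    [1.9, -0.1, 1.3, 0, 0, 0, 0]
  ]
}}

```text
time: 16.2
position: [0.4902, 0.2335, 0.2579]
tool_rot: [0.331, 0.862, -0.135, 0.358]
ft_force: [0.1, -0.8, -1.8]
grip_width: 0.0414
```

```bash
python3 -c "
from h import *
h=headtarget((.448,.2715),49,.157);to(h,49,-45)
p=robot.camera_params('wrist');im=robot.camera('wrist');o=robot.get_obs()
tip=o['position']+R.from_quat(o['tool_rot']).apply([.097,0,.015])
a=np.linspace(0,6.28,12);rim=np.c_[.448+.033*np.cos(a),.2715+.033*np.sin(a),.138+0*a]
print(tip,w2px('wrist',[tip],p),w2px('wrist',rim,p).round())
b=cv2.resize(im[:160,150:370,::-1],None,fx=3.6,fy=3.6,interpolation=cv2.INTER_CUBIC)
cv2.imwrite('pics/w5.png',b)"
```

```text
t 16.2 pos [0.4902 0.2335 0.2579] F [ 0.1275 -0.7765 -1.7592] w 0.0414
d cm [1.46 0.1  1.62] deg [-0.48  0.03 -0.78]
[0.4478 0.2727 0.1793] [[255.7053  70.5092]] [[287.  63.]
 [306.  40.]
 [310.   9.]
 [295. -22.]
 [263. -39.]
 [226. -32.]
 [202.  -6.]
 [198.  27.]
 [211.  54.]
 [234.  70.]
 [262.  73.]
 [287.  63.]]
```

View pics/w5.png

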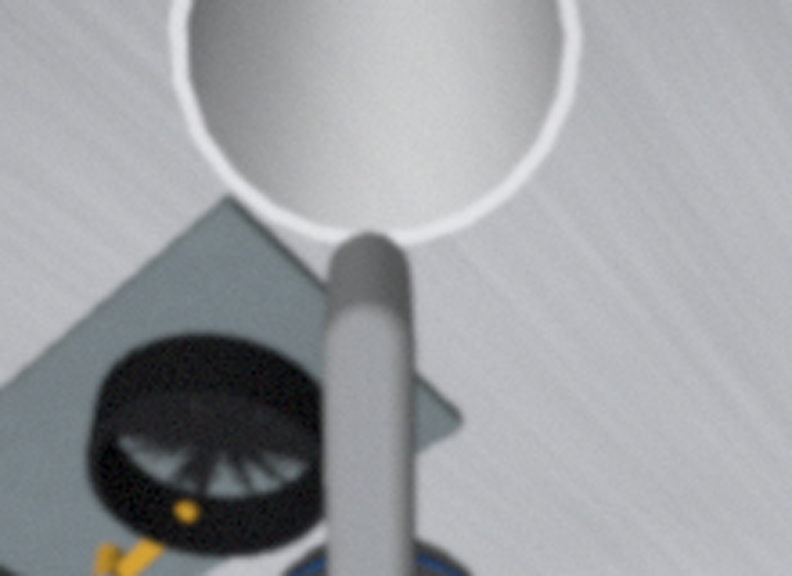

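The rim outline spans columns 198-311 with its bottom at row ~68, which agrees with prediction to about 3 mm. I'll shift the target by 2 mm and lower.

```bash
python3 -c "
from h import *
h=headtarget((.4463,.273),49,.157);to(h,49,-45)"
```

```text
t 16.25 pos [0.4906 0.2337 0.2585] F [-0.5241 -0.1224 -2.8368] w 0.0418
d cm [1.67 0.05 1.49] deg [-0.42  0.06 -0.82]
```

Request:
{"api": "apply_moves", "payload": {
  "series": [
    [0.5, 0, 0.5, 0, 0, 0, 0],
    [1, 0, 0.9, 0, 0, 0, 0],
    [1.6, 0.1, 1.4, 0, 0, 0, 0],
    [1.6, 0.1, 1.4, 0, 0, 0, 0],
    [1.6, 0.1, 1.4, 0, 0, 0, 0]
  ]
}}

```text
time: 16.67
position: [0.4901, 0.2354, 0.2368]
tool_rot: [0.331, 0.862, -0.135, 0.358]
ft_force: [0.5, 0.1, -2.9]
grip_width: 0.0417
```

Request:
{"api": "apply_moves", "payload": {
  "series": [
    [0, 0, 0, 0, 0, 0, 0],
    [0, 0, 0, 0, 0, 0, 0],
    [0, 0, 0, 0, 0, 0, 0],
    [0, 0, 0, 0, 0, 0, 0],
    [0, 0, 0, 0, 0, 0, 0]
  ]
}}

```text
time: 17.08
position: [0.4904, 0.2356, 0.2378]
tool_rot: [0.331, 0.862, -0.134, 0.359]
ft_force: [-0.1, 0.4, -2.2]
grip_width: 0.0415
```

```bash
python3 -c "
from h import *
h=headtarget((.4463,.273),49,.157);to(h,49,-45)
p=robot.camera_params('wrist');im=robot.camera('wrist');o=robot.get_obs();t=robot.camera('top')
Q=R.from_quat(o['tool_rot']);tip=o['position']+Q.apply([.097,0,.015])
print('tilt',np.rad2deg(np.arccos(-Q.apply([0,0,1])[2])),o['joint_velocities'],o['q'])
a=np.linspace(0,6.28,9);rim=np.c_[.4463+.033*np.cos(a),.273+.033*np.sin(a),.138+0*a]
print(tip,w2px('wrist',[tip],p),w2px('wrist',rim,p).round())
b=cv2.resize(im[:120,170:340,::-1],None,fx=3.5,fy=3.5,interpolation=cv2.INTER_CUBIC)
c=cv2.resize(t[:,60:430,::-1],None,fx=.44,fy=.44,interpolation=cv2.INTER_AREA)
out=np.zeros((420,800,3),np.uint8);out[:420,:595]=b;out[:c.shape[0],600:600+c.shape[1]]=c
cv2.imwrite('pics/w6.png',out)"
```

```text
t 17.08 pos [0.4904 0.2356 0.2378] F [-0.0695  0.3836 -2.1671] w 0.0415
d cm [ 0.1  -0.07  0.13] deg [-0.38  0.07 -0.89]
tilt 45.06440825970481 [ 0.0005  0.0025  0.0003 -0.0003 -0.0008 -0.0013] [ 0.6066  0.4977  1.8243 -1.0421  0.9215  0.479 ]
[0.4476 0.2746 0.1585] [[254.5725  69.4977]] [[286.  82.]
 [310.  48.]
 [301.   3.]
 [254. -22.]
 [204.  -2.]
 [190.  43.]
 [211.  79.]
 [248.  93.]
 [286.  82.]]
```

View pics/w6.png

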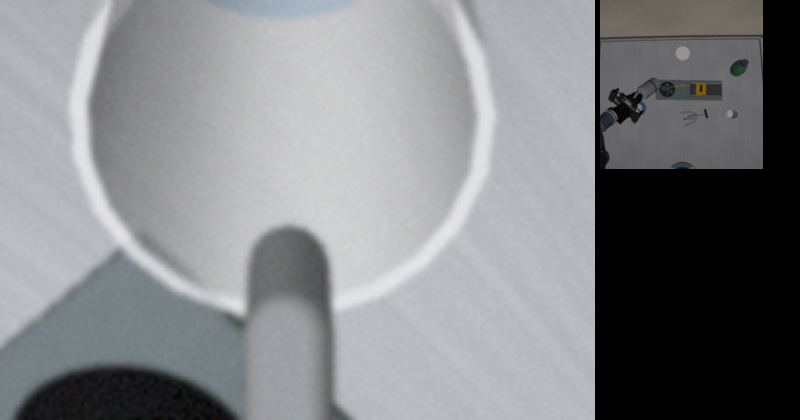

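Request:
{"api": "apply_moves", "payload": {
  "series": [
    [0.2, 0, 0.1, 0, 0, 0, 0],
    [0.5, 0, 0.3, 0, 0, 0, 0],
    [0.5, 0, 0.3, 0, 0, 0, 0],
    [0.5, 0, 0.3, 0, 0, 0, 0],
    [0.5, 0, 0.3, 0, 0, 0, 0]
  ]
}}

```text
time: 17.6
position: [0.4893, 0.2365, 0.2318]
tool_rot: [0.331, 0.862, -0.135, 0.359]
ft_force: [0.5, 0.1, -2.7]
grip_width: 0.0417
```

Request:
{"api": "apply_moves", "payload": {
  "series": [
    [0, 0, 0, 0, 0, 0, 0],
    [0, 0, 0, 0, 0, 0, 0],
    [0, 0, 0, 0, 0, 0, 0],
    [0, 0, 0, 0, 0, 0, 0],
    [0, 0, 0, 0, 0, 0, 0]
  ]
}}

```text
time: 18.02
position: [0.4893, 0.2365, 0.232]
tool_rot: [0.331, 0.862, -0.134, 0.359]
ft_force: [-0.0, -0.7, -3.3]
grip_width: 0.042
```

```bash
python3 -c "
from h import *
o=robot.get_obs();Q=R.from_quat(o['tool_rot']);print(o['time'],'tip',o['position']+Q.apply([.097,0,.015]),'tilt',np.rad2deg(np.arccos(-Q.apply([0,0,1])[2])),o['ft_force'],o['joint_velocities'],o['grip_width'])
robot.hand_in()"
```

```text
18.0167 tip [0.4465 0.2755 0.1527] tilt 45.05931773517226 [-0.0093 -0.7474 -3.2596] [-0.0013  0.002   0.0008 -0.0008 -0.0007 -0.0012] 0.04198399169288874
the job is handed in; nothing more can be done
```

I carried out all the steps in order and handed the job in at 18.0 s, still holding the siphon raised and still over the glass.

- **Knob:** turned clockwise to the red mark. The wrist view gave the bar at 97.7°, against 97.6° to 97.8° wanted.
- **Guard:** slid home until it stopped with about 13 N on the end stop. The pictures show it over the knob.
- **Siphon:** lifted straight up by its head, gripped at 58 N. My first tilt put the last joint on its limit (−2.852 rad read, limit 2.85), so I brought the siphon upright again, turned it and tipped it from another direction. No fault was reported.
- **Final pose:** tilt 45.1°, arm still, and wrist force only the siphon's weight. From the arm pose, the spout end is at (0.447, 0.276, 0.153), about 15 mm above the rim.

**Checks that disagreed:**
- The wrist and fixed cameras differ by 3 to 4 mm on the glass centre, so the spout is within about 5 mm of the middle; the mouth is 60 mm across.
- The fixed cameras could not see the spout end, so its final position rests on the arm pose and the wrist picture. I took no picture after the last few millimetres down.
- The bystanders look unmoved in the last top view, but I did not measure them again.

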